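Release the latched extractor key

TASK

One of the four identical keys on the dust extractor's key box has been left latched down. With the fingertips, tap each key lightly in turn, from the left end of the row to the right end as the robot sees it, to feel which one is latched; then press that key down to its stop and let it go, so that all four keys end up. Do not press any of the other keys far down, and do not move the things standing round the box.

Things in the scene. Friction and masses are not known exactly. Their poses are not given: they have to be found in the camera images.
- keybox: grey metal key box, fixed to the bench, 104 mm deep (x), 276 mm long (y; 328 mm with a steel ear at each end), top face 56 mm above the bench. Origin: centre of the underside, on the bench top; y runs along the row towards its left end, x away from the robot. Round each key is a dark bezel 51 x 44 mm, 3 mm above the box's top.
- key_a: one of four identical off-white keys in a row on the box; its place in the row varies. Origin: centre of its flat top face, axes parallel to the box's. All keys: cap 40 mm along the box's x, 32 mm along its y; key centres on the box's centre line at y = +90, +30, -30 and -90 mm.
- key_b: one of four identical off-white keys in a row on the box; its place in the row varies. Origin: centre of its flat top face, axes parallel to the box's. All keys: the top stands 72 mm above the bench when up, 67 mm when latched down, 60 mm at the bottom stop; a spring pushes up with about 1 N when up, 2.5 N at the latched depth, 4.6 N at the stop.
- key_c: one of four identical off-white keys in a row on the box; its place in the row varies. Origin: centre of its flat top face, axes parallel to the box's. All keys: an up key starts to give at about 1 N, then 0.3 N per mm, and springs back when let go, but latches if pushed to within 2 mm of the stop.
- key_d: one of four identical off-white keys in a row on the box; its place in the row varies. Origin: centre of its flat top face, axes parallel to the box's. All keys: the latched key does not give below about 2.5 N, then 0.3 N per mm; pushed on to the stop (7 mm farther) and let go, it comes up and stays up; let go 2 mm or more short of the stop, it stays latched.
- sealer_bottle: bystander: brown bottle with a red cap, 47 mm across, 106 mm high, standing off the left end of the box; origin at the centre of its underside
- candle_cup: bystander: turned pale wood candle cup, 68 mm across, 62 mm high, standing off the right end of the box; origin at the centre of its underside
- blank_walnut: bystander: dark square wood blank 20 x 121 x 20 mm lying in front of the box; origin at the centre of its underside, long axis y

How it is judged:
By the outcome, as a careful person would: the job done as asked, in the order asked, and still so for the second after the job is handed in, with the robot touching nothing.
It also fails if it takes over 45 s, if anything falls off the work surface, if the arm or the gripper's body presses on something with over 40 N, if the wrist force passes 120 N, or if a joint passes its speed limit or range.

ROBOT

A 6-joint arm with a two-finger parallel gripper is mounted at the origin on a cart in front of the work surface, level with it; the furniture and walls round the work are solid. World frame = base frame: x ahead of the robot, y to its left, z up, the work surface at z = 0. Lengths are in mm, angles in rad, forces in N, time in s.
With the tool pointing down it reaches from about 275 to 850 mm from the base axis. Payload 19 kg.
Tool frame: the origin (TCP) lies between the finger pads; the fingertips stand 8 mm ahead of it and the grasp point (between the pads) lies 11 mm behind it (tip_extent is the distance from the TCP to the fingertips, in mm); x points along the fingers, z is the direction in which the jaws open and shut, and the axes are right-handed (so a half turn about x gives the same grasp; the last joint's range is limited). The gripper opens to 85 mm and grips with 20 to 120 N. Pads are 22 mm wide; open, the fingers measure 114 mm over their backs; the gripper's body (76 mm by 85 mm) begins 54 mm behind the grasp point. The pads swing forward as they close: fully open they stand 13 mm farther back than shut.
Start: joints at [-1.248, 0.15, 1.437, -0, 1.554, -0.134], TCP at [253.591, -516.026, 239.267] pointing down, gripper open.
Joint ranges: [-2.8, 2.8], [-0.68, 2.1], [0.12, 2.68], [-1.39, 4.53], [0.16, 2.79], [-2.81, 2.81]. Speed limits (rad/s): [1.89, 1.89, 2.22, 3.01, 3.01, 3.01].

INTERFACE

Orientations are given as [roll, pitch, yaw] about the fixed x, y, z axes, in that order (R = Rz(yaw) Ry(pitch) Rx(roll)).
In Python, from station import * gives the robot as it stands.
- The arm moves only by the shell command python3 -m pendant 'ROWS' [FORCE]. ROWS is JSON, a list of rows, each a list of 3 entries, a list of its own where there are three numbers: the shift along the tool's x, y, z in cm, then the turn, a rotation vector about the tool's x, y, z in degrees, then the closure, from -1 (fully open) to 1 (shut), so that 0 is half open. In form: [[[tx, ty, tz], [rx, ry, rz], gripper], ...]. A call has 1 to 10 rows; each row shifts and turns the commanded pose from where the row before left it, along the tool's axes as they then stand; what a row does not reach is not made up. A row lasts 1/12 s, in which the tool goes at most 41.7 mm and 7.16 degrees, less where a joint would pass 70% of its speed; a pose out of reach is approached as far as the arm can. A call is refused whole if a number of a shift passes 4.17 or a number of a turn 7.16, either way. A call with a gripper value outside its range is refused whole. The fingers move at their own pace and stop on an object; FORCE is the grip in N (left out, the last holds). Time passes only in rows, so rows that do not move let the fingers close. It gives the time, the measured TCP pose, the force and the opening at its end, in the units of the state.
- observe(): the state, without advancing time (a new reading comes with each control period).
- capture(name): name is "side" or "top" or "wrist"; returns a dict with "pixels" (420x560x3 uint8, red, green, blue), "z_map" (420x560 float32, mm along the optical axis (not along the pixel's ray), 0 where there is no reading), "K" (3x3 intrinsics, pixels), "R" (3x3) and "t" (3): a world point X has camera coordinates R X + t; the wrist camera has in their place "hand_eye" (4x4, takes a point from camera to tool coordinates, whose origin is the TCP and whose axes are the tool frame's). Camera axes: x right, y down, z forward; pixel columns grow to the right and rows downward; lengths in mm; the calibration is good to about 2 mm. The wrist camera is an equidistant fisheye: a pixel r from the principal point sees the ray r / f radians off the axis. A picture is of the moment at which its call begins: read the wrist's pose just before it.
- hand_in(): hands the job in, once; it reports no verdict.
The state is a dict: "t": time; "q": joint angles; "joint_vel": joint speeds; "tau": joint torques, N m; "position": TCP position; "orientation": TCP orientation; "contact_force": force on the tool from outside, world axes, zero at the start; "torque": the same for the moment, N m; "finger_gap": finger opening in mm.
Only numpy, scipy, OpenCV 4.12 (cv2) and the standard library are available. Lean on these libraries where they do the work, as an engineer would, in place of code of your own. Each camera call takes 0.05 s, during which the arm holds its last target.

## Working session

There is one attempt and no reset: what is moved stays moved. The work goes in short steps, Python scripts to look and compute and a shell command to move; the robot and the scene stay as the last step left them, time stands still between calls to the robot, and variables do not carry over. Pictures are saved under pics/ and viewed, and the job is handed in when it is done.

```bash
ls; mkdir -p pics
python3 - <<'E'
from station import *
import cv2
s=observe();print(s)
for n in("top","side"):
    c=capture(n);cv2.imwrite(f"pics/{n}0.png",c["pixels"][:,:,::-1]);print(n,c["K"],c["R"],c["t"])
    import numpy as np;np.savez(f"{n}0.npz",**c)
E
```

```text
pics
{'t': 0.0, 'q': array([-1.24797593e+00,  1.50938961e-01,  1.43798232e+00,  1.19387060e-05,
        1.55376126e+00, -1.33966856e-01]), 'joint_vel': array([ 3.36037793e-04, -7.11490660e-05, -3.40079820e-05,  1.51082418e-03,
        2.16965454e-03,  5.03363011e-04]), 'tau': array([-1.18949929e-04, -7.13053536e+01, -5.70868385e+01, -1.20267023e-04,
        8.97181279e-03, -2.94134317e-07]), 'position': array([ 253.54895563, -515.84505526,  238.72648044]), 'orientation': array([2.996674  , 1.56970637, 1.88266472]), 'contact_force': array([ 0.58130016, -0.73862856,  0.54981283]), 'torque': array([-0.01830317,  0.02057399,  0.03278294]), 'finger_gap': 85.1682559233492}
top [[389.42542487   0.         278.21523112]
 [  0.         389.42542487 209.043187  ]
 [  0.           0.           1.        ]] [[ 0.01440322 -0.9996481  -0.02227614]
 [-0.99811467 -0.01304465 -0.05997454]
 [ 0.05966285  0.02309797 -0.99795132]] [ 63.2318746  504.68511017 994.94354916]
side [[542.81947779   0.         272.10720674]
 [  0.         542.81947779 208.17237966]
 [  0.           0.           1.        ]] [[-0.9987088  -0.0467191  -0.01995127]
 [-0.01216372  0.60122716 -0.79898557]
 [ 0.04932314 -0.79771124 -0.60101914]] [ 533.31263729   28.71465038 1451.50465612]
```

View pics/top0.png

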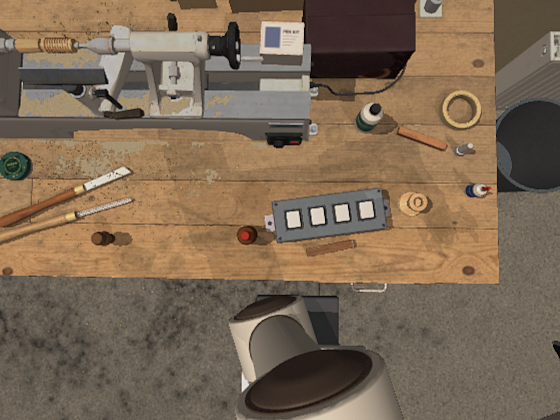

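View pics/side0.png

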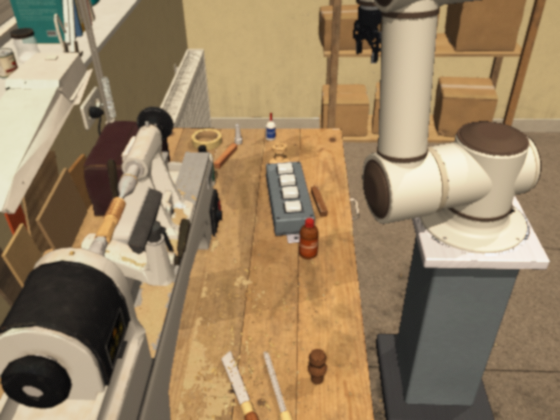

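The top view shows the four keys at about (293,219), (317,215), (342,212) and (366,209). The bottle is at (247,235), off the left end, the cup at (413,204) and the blank at (330,248).

```bash
cat > h.py <<'E'
import numpy as np,cv2
def cast(c,u,v,z):
    d=c["R"].T@np.linalg.inv(c["K"])@np.array([u,v,1.]); o=-c["R"].T@c["t"]
    return o+d*(z-o[2])/d[2]
E
python3 - <<'E'
from h import *
for n,roi,in (("top",(280,380,195,230)),("side",(270,310,155,215))):
    c=dict(np.load(n+"0.npz"));p=c["pixels"].astype(int)
    m=((p.min(2)>165)&(p.max(2)-p.min(2)<45)).astype(np.uint8)
    k=np.zeros_like(m);k[roi[2]:roi[3],roi[0]:roi[1]]=1
    N,l,st,ce=cv2.connectedComponentsWithStats(m*k)
    for i in range(1,N):
        if st[i,4]>30:
            u,v=ce[i];P=cast(c,u,v,72);print(n,st[i],ce[i].round(1),P.round(1), "depth",c["z_map"][int(v),int(u)])
            zs=c["z_map"][l==i]; vv,uu=np.nonzero(l==i)
            X=(np.linalg.inv(c["K"])@np.c_[uu,vv,np.ones(len(uu))].T*zs).T
            W=(X-c["t"])@c["R"];print("   ",np.median(W,0).round(1),W.std(0).round(1))
c=dict(np.load("top0.npz"))
for nm,u,v,z in(("box corners",272,197,56),("",384,189,56),("",389,229,56),("",276,242,56),("bottle",246,235,106),("cup",415,203,62),("blank",307,252,20),("",355,243,20)):print(nm,cast(c,u,v,z).round(1))
im=c["pixels"][170:270,220:450,::-1];cv2.imwrite("pics/topz.png",cv2.resize(im,None,fx=3.4,fy=3.4,interpolation=cv2.INTER_CUBIC))
E
```

```text
top [360 202  14  16 184] [366.2 209.4] [ 502.3 -145.7   72. ] depth 948.44366
    [ 503.2 -145.4   72.2] [11.4 16.6 70. ]
top [335 205  14  16 186] [341.8 212.5] [494.1 -86.5  72. ] depth 948.6287
    [493.9 -86.9  72.2] [10.5  8.8  1.7]
top [311 208  14  16 185] [317.4 215.7] [485.5 -27.1  72. ] depth 950.76666
    [484.6 -26.2  72.4] [ 11.6  12.7 120.3]
top [287 211  13  17 179] [293.1 218.9] [476.7  32.2  72. ] depth 958.3365
    [476.7  32.3  67.3] [10.6  8.5  1.6]
side [278 163  14  10 112] [284.8 167.2] [ 502.8 -135.2   72. ] depth 1544.575
    [ 502.4 -137.1   69.4] [10.7 10.8  3.8]
side [281 175  14   9 116] [287.3 178.9] [494.3 -75.8  72. ] depth 1498.6094
    [495.  -78.1  68.9] [ 10.8 115.7  77.5]
side [283 187  15  10 131] [289.9 191.4] [486.  -16.4  72. ] depth 1451.4349
    [485.8 -18.5  69.4] [ 10.5 103.8  73. ]
side [285 201  16  10 125] [292.6 205.5] [477.7  46.1  72. ] depth 1404.5137
    [476.9  37.6  65. ] [10.6 10.   2.1]
box corners [531.3  85.2  56. ]
 [ 554.7 -193.    56. ]
 [ 455.6 -205.1   56. ]
 [419.4  73.5  56. ]
bottle [436.1 143.2 106. ]
cup [ 520.3 -267.2   62. ]
blank [394.2  -5.3  20. ]
 [ 419.  -127.8   20. ]
```

View pics/topz.png

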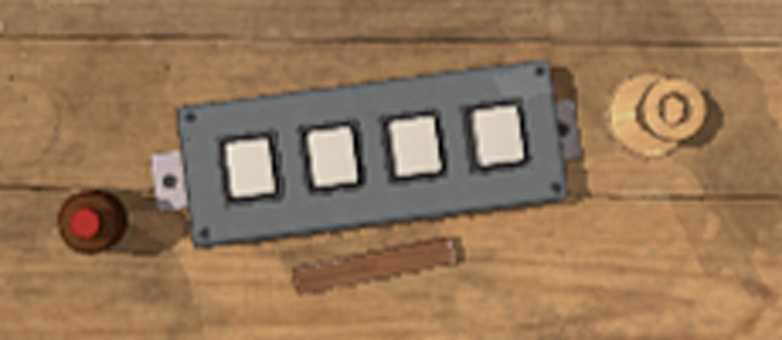

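```bash
cat >> h.py <<'E'
from scipy.spatial.transform import Rotation as Rn
KEYS=np.array([[476.7,32.2],[485.5,-27.1],[494.1,-86.5],[502.3,-145.7]])
BX=np.array([0.9897,0.1427,0.])
def rel(target,s):
    R=Rn.from_euler('xyz',s["orientation"]).as_matrix()
    d=R.T@(np.array(target)-s["position"])/10
    best=None
    for sg in(1,-1):
        X=np.array([0,0,-1.]);Z=sg*BX;Y=np.cross(Z,X);D=np.c_[X,Y,Z]
        r=Rn.from_matrix(R.T@D).as_rotvec(degrees=True)
        if best is None or np.linalg.norm(r)<np.linalg.norm(best):best=r
    return d.round(3),best.round(2),R.round(3)
E
python3 - <<'E'
from h import *
from station import *
import station
print([n for n in dir(station) if not n.startswith('_')])
s=observe()
print(rel([*KEYS[0],150],s)); print(s["q"])
E
```

```text
['Unreachable', 'capture', 'hand_in', 'observe', 'tip_extent']
(array([  8.923,  44.202, -39.331]), array([-7.203e+01, -5.000e-02, -4.000e-02]), array([[-0.   ,  0.897,  0.441],
       [ 0.001,  0.441, -0.897],
       [-1.   ,  0.   , -0.001]]))
[-1.24797156e+00  1.50942489e-01  1.43793107e+00 -1.48099472e-05
  1.55379659e+00 -1.34031222e-01]
```

```bash
python3 -m pendant '[[[0,0,0],[-7,0,0],1],[[0,0,0],[-7,0,0],1],[[0,0,0],[-7,0,0],1],[[0,0,0],[-7,0,0],1],[[0,0,0],[-7,0,0],1],[[0,0,0],[-7,0,0],1],[[0,0,0],[-7,0,0],1],[[0,0,0],[-7,0,0],1],[[0,0,0],[-7,0,0],1],[[0,0,0],[-7,0,0],1]]' 20
python3 - <<'E'
from h import *
from station import *
s=observe()
print(tip_extent,rel([*KEYS[0],200],s)[:2],s["finger_gap"])
E
```

```text
t: 0.93
position: [253.6, -515.9, 238.9]
orientation: [1.774, 1.57, 1.888]
contact_force: [0.2, 0.2, -0.4]
finger_gap: -0.2
8.0 (array([ 3.925, 51.922, 28.392]), array([-1.69, -0.01, -0.04])) -0.2401822696060365
```

```bash
python3 -m pendant '[[[0.2,3.2,1.75],[-1.7,0,0],1],[[0.2,3.2,1.75],[0,0,0],1],[[0.2,3.2,1.75],[0,0,0],1],[[0.2,3.2,1.75],[0,0,0],1],[[0.2,3.2,1.75],[0,0,0],1],[[0.2,3.2,1.75],[0,0,0],1],[[0.2,3.2,1.75],[0,0,0],1],[[0.2,3.2,1.75],[0,0,0],1],[[0.2,3.2,1.75],[0,0,0],1],[[0.2,3.2,1.75],[0,0,0],1]]'
python3 - <<'E'
from h import *
from station import *
s=observe()
print(rel([*KEYS[0],110],s)[:2])
E
```

```text
t: 1.77
position: [384.2, -173.7, 219.2]
orientation: [0.468, 1.571, 0.605]
contact_force: [0.5, -0.2, 0.1]
finger_gap: -0.1
(array([10.918, 19.135, 11.977]), array([-0.35,  0.  , -0.  ]))
```

```bash
python3 -m pendant '[[[1.1,2.7,1.7],[0,0,0],1],[[1.1,2.7,1.7],[0,0,0],1],[[1.1,2.7,1.7],[0,0,0],1],[[1.1,2.7,1.7],[0,0,0],1],[[1.1,2.7,1.7],[0,0,0],1],[[1.1,2.7,1.7],[0,0,0],1],[[0,0,0],[0,0,0],1],[[0,0,0],[0,0,0],1]]'
python3 - <<'E'
from h import *
from station import *
import cv2
s=observe()
print(rel([*KEYS[0],100],s)[:2],s["position"],s["contact_force"])
for n in("top","side"):
    c=capture(n);cv2.imwrite(f"pics/{n}1.png",c["pixels"][:,:,::-1])
c=capture("side")["pixels"][130:270,200:400,::-1];cv2.imwrite("pics/side1z.png",cv2.resize(c,None,fx=4,fy=4,interpolation=cv2.INTER_CUBIC))
s=observe();R=Rn.from_euler('xyz',s["orientation"]).as_matrix()
w=capture("wrist");cv2.imwrite("pics/w1.png",w["pixels"][:,:,::-1]);np.savez("w1.npz",**w,Rt=R,p=s["position"]);print(w["hand_eye"],w["K"])
E
```

```text
t: 2.43
position: [462.8, 0.3, 152.4]
orientation: [2.794, 1.569, 2.934]
contact_force: [0.5, -0.9, 0.2]
finger_gap: 0.2
(array([5.242, 2.959, 1.835]), array([-0.16, -0.11, -0.04])) [4.62774021e+02 3.14377538e-01 1.52431750e+02] [ 0.50369156 -0.85926241  0.16856255]
[[-4.08300131e-04 -2.66415866e-01  9.63858091e-01 -1.33581371e+02]
 [-1.52180185e-03 -9.63856890e-01 -2.66416179e-01  6.77478427e+01]
 [ 9.99998759e-01 -1.57557878e-03 -1.18892626e-05  3.22926404e-01]
 [ 0.00000000e+00  0.00000000e+00  0.00000000e+00  1.00000000e+00]] [[325.1922621    0.         281.57288502]
 [  0.         325.1922621  207.08945988]
 [  0.           0.           1.        ]]
```

View pics/w1.png

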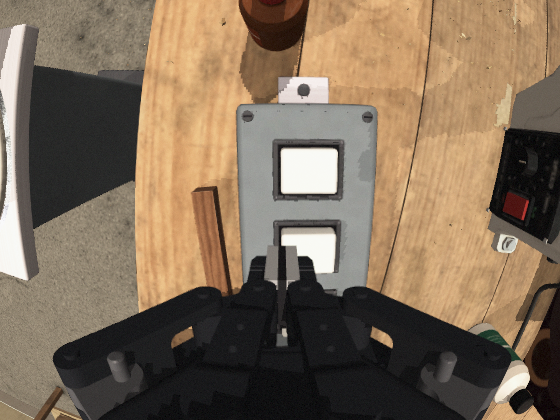

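View pics/side1z.png

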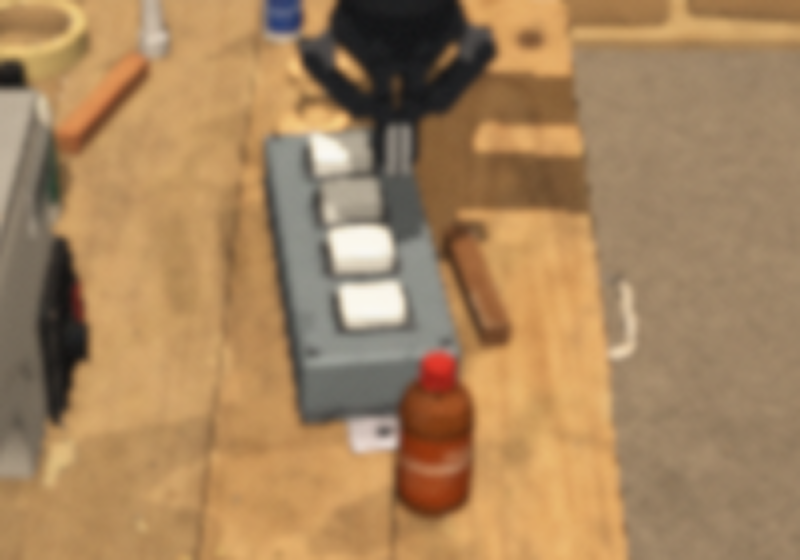

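The wrist view shows the fingertips at about (282,248), key 1 at (309,171) and part of key 2 at (308,250). I'll check key 1 from this view.

Run:
```python
from h import *
c=dict(np.load("w1.npz"));p=c["pixels"].astype(int)
m=((p.min(2)>200)).astype(np.uint8)
k=np.zeros_like(m);k[140:200,270:350]=1
N,l,st,ce=cv2.connectedComponentsWithStats(m*k)
def wc(u,v,z):
    x=(np.array([u,v])-c["K"][:2,2])/c["K"][0,0];th=np.hypot(*x)
    d=np.array([*(x/th*np.sin(th)),np.cos(th)])
    H=c["hand_eye"];o=c["Rt"]@H[:3,3]+c["p"];d=c["Rt"]@H[:3,:3]@d
    return o+d*(z-o[2])/d[2]
for i in range(1,N):
    if st[i,4]>100:
        x,y,w,h,_=st[i];print(st[i],ce[i])
        for z in(67,72):print(z,wc(*ce[i],z).round(1),[wc(a,b,z).round(1) for a,b in((x,y),(x+w,y),(x,y+h),(x+w,y+h))])
```

```text
[ 281  149   57   44 2444] [308.43207856 170.43617021]
67 [476.9  33.5  67. ] [array([456.3,  45.5,  67. ]), array([494.8,  51.1,  67. ]), array([460.4,  15.2,  67. ]), array([500. ,  20.7,  67. ])]
72 [476.4  34.2  72. ] [array([456.3,  46. ,  72. ]), array([493.9,  51.5,  72. ]), array([460.3,  16.3,  72. ]), array([499. ,  21.7,  72. ])]
```

```bash
python3 -m pendant '[[[0,1.5,0.9],[0,0,0],1],[[2.5,1.5,0.9],[0,0,0],1],[[3,0,0],[0,0,0],1],[[0,0,0],[0,0,0],1],[[0,0,0],[0,0,0],1],[[0,0,0],[0,0,0],1]]'
python3 - <<'E'
from h import *
from station import *
s=observe()
print(rel([*KEYS[0],80],s)[:2],s["position"],s["contact_force"])
E
```

```text
t: 3.13
position: [477.1, 30.4, 99.9]
orientation: [-0.258, 1.57, -0.121]
contact_force: [0.4, -0.8, 0.7]
finger_gap: 0.3
(array([ 1.989,  0.189, -0.021]), array([-0.39,  0.07,  0.02])) [477.1380858   30.35661665  99.8864539 ] [ 0.40157916 -0.80636604  0.74828424]
```

```bash
python3 -m pendant '[[[1.0,0.2,0],[0,0,0],1],[[0.8,0,0],[0,0,0],1],[[0,0,0],[0,0,0],1],[[0,0,0],[0,0,0],1],[[0,0,0],[0,0,0],1]]';python3 -m pendant '[[[0.2,0,0],[0,0,0],1],[[0,0,0],[0,0,0],1],[[0,0,0],[0,0,0],1]]';python3 -m pendant '[[[0.2,0,0],[0,0,0],1],[[0,0,0],[0,0,0],1],[[0,0,0],[0,0,0],1]]'
```

```text
t: 3.55
position: [476.5, 33.1, 80.5]
orientation: [0.525, 1.571, 0.663]
contact_force: [-0.0, -0.1, 0.0]
finger_gap: -0.2
t: 3.8
position: [476.4, 33.2, 78.3]
orientation: [1.963, 1.571, 2.101]
contact_force: [0.6, -0.1, 0.6]
finger_gap: -0.0
t: 4.05
position: [476.4, 33.2, 76.2]
orientation: [2.482, 1.571, 2.62]
contact_force: [0.6, 0.7, 0.1]
finger_gap: -0.1
```

```bash
for i in 1; do python3 -m pendant '[[[0.1,0,0],[0,0,0],1],[[0,0,0],[0,0,0],1],[[0,0,0],[0,0,0],1]]'; done; python3 -m pendant '[[[0.05,0,0],[0,0,0],1],[[0,0,0],[0,0,0],1],[[0,0,0],[0,0,0],1]]'
```

```text
t: 4.3
position: [476.4, 33.1, 75.3]
orientation: [1.88, 1.571, 2.017]
contact_force: [-0.4, -0.3, -0.6]
finger_gap: 0.0
t: 4.55
position: [476.5, 33.2, 74.9]
orientation: [0.675, 1.571, 0.812]
contact_force: [-0.6, 0.0, 2.5]
finger_gap: -0.3
```

Key 1 met the tips at about 67 mm with 2.5 N, so it feels latched. I'll tap the other three in order before pressing it.

```bash
python3 -m pendant '[[[-1.5,0,0],[0,0,0],1],[[0,-2,0],[0,0,0],1],[[0,-2,0],[0,0,0],1],[[0,-2,0],[0,0,0],1],[[0,0,0],[0,0,0],1],[[0,0,0],[0,0,0],1],[[0,0,0],[0,0,0],1]]'
python3 - <<'E'
from h import *
from station import *
s=observe()
print(rel([*KEYS[1],81],s)[:2],s["position"],s["contact_force"])
E
```

```text
t: 5.13
position: [484.5, -26.0, 89.7]
orientation: [2.148, 1.57, 2.285]
contact_force: [0.3, -0.1, 0.1]
finger_gap: 0.3
(array([ 0.871, -0.121,  0.086]), array([-0.35, -0.01, -0.02])) [484.49075926 -26.02398909  89.70639389] [ 0.29014626 -0.10601238  0.0603336 ]
```

```bash
python3 -m pendant '[[[0.75,0,0.05],[0,0,0],1],[[0,0,0],[0,0,0],1],[[0,0,0],[0,0,0],1],[[0,0,0],[0,0,0],1]]'; for i in 1; do python3 -m pendant '[[[0.1,0,0],[0,0,0],1],[[0,0,0],[0,0,0],1],[[0,0,0],[0,0,0],1]]'; python3 -m pendant '[[[0.1,0,0],[0,0,0],1],[[0,0,0],[0,0,0],1],[[0,0,0],[0,0,0],1]]';  python3 -m pendant '[[[0.1,0,0],[0,0,0],1],[[0,0,0],[0,0,0],1],[[0,0,0],[0,0,0],1]]'; done
```

```text
t: 5.47
position: [485.0, -25.8, 82.2]
orientation: [2.496, 1.57, 2.634]
contact_force: [-0.0, -0.8, 0.5]
finger_gap: -0.2
t: 5.72
position: [485.1, -26.1, 81.3]
orientation: [1.54, 1.571, 1.678]
contact_force: [-0.6, -0.6, -0.4]
finger_gap: 0.4
t: 5.97
position: [485.1, -26.2, 80.3]
orientation: [2.127, 1.571, 2.264]
contact_force: [0.2, 0.6, 0.7]
finger_gap: -0.1
t: 6.22
position: [485.2, -26.2, 79.3]
orientation: [0.799, 1.571, 0.937]
contact_force: [0.4, 1.0, 0.4]
finger_gap: 0.0
```

```bash
python3 -m pendant '[[[0.1,0,0],[0,0,0],1],[[0,0,0],[0,0,0],1],[[0,0,0],[0,0,0],1]]'; python3 -m pendant '[[[0.1,0,0],[0,0,0],1],[[0,0,0],[0,0,0],1],[[0,0,0],[0,0,0],1]]';  python3 -m pendant '[[[0.0,0,0],[0,0,0],1]]'; python3 -m pendant '[[[0.0,0,0],[0,0,0],1]]'
```

```text
t: 6.47
position: [485.2, -26.2, 78.3]
orientation: [0.832, 1.571, 0.97]
contact_force: [1.0, -1.1, 0.5]
finger_gap: 0.1
t: 6.72
position: [485.1, -26.2, 77.3]
orientation: [1.327, 1.571, 1.464]
contact_force: [0.2, 0.4, 0.8]
finger_gap: -0.1
t: 6.8
position: [485.2, -26.2, 77.3]
orientation: [0.846, 1.571, 0.983]
contact_force: [0.7, -0.3, 1.6]
finger_gap: -0.0
t: 6.88
position: [485.2, -26.2, 77.3]
orientation: [0.813, 1.571, 0.95]
contact_force: [1.0, -0.2, 1.2]
finger_gap: 0.2
```

```bash
python3 -m pendant '[[[0.1,0,0],[0,0,0],1],[[0,0,0],[0,0,0],1],[[0,0,0],[0,0,0],1]]'; for i in 1; do python3 -m pendant '[[[0,0,0],[0,0,0],1]]'; python3 -m pendant '[[[0.0,0,0],[0,0,0],1]]';  python3 -m pendant '[[[0.0,0,0],[0,0,0],1]]';done | grep contact
python3 - <<'E'
from station import *
import cv2
c=capture("side")["pixels"][130:270,200:400,::-1];cv2.imwrite("pics/side2z.png",cv2.resize(c,None,fx=4,fy=4,interpolation=cv2.INTER_CUBIC))
w=capture("wrist");cv2.imwrite("pics/w2.png",w["pixels"][:,:,::-1])
E
```

```text
t: 7.13
position: [485.1, -26.2, 76.3]
orientation: [1.373, 1.571, 1.51]
contact_force: [1.0, -0.1, 1.8]
finger_gap: 0.2
contact_force: [0.9, -0.9, 1.8]
contact_force: [1.3, -0.5, 2.4]
contact_force: [0.1, -0.4, 1.2]
```

View pics/w2.png

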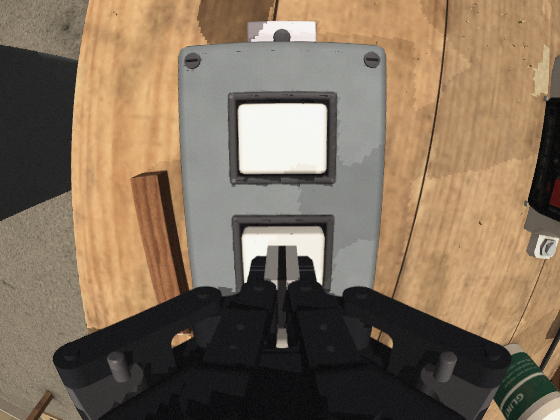

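View pics/side2z.png

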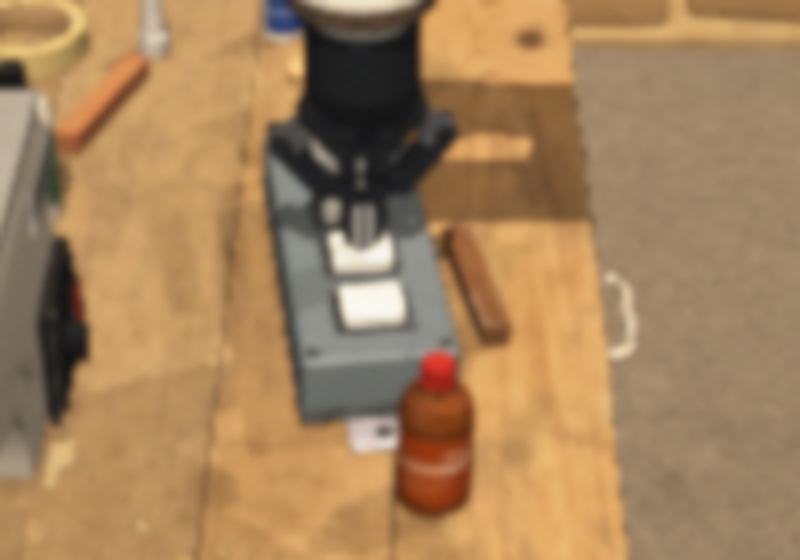

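The tips are on key 2 at (282,255) in the wrist view. It gives by about 3 mm at about 1.8 N, so it is up. Key 3 next.

```bash
python3 -m pendant '[[[-1.5,0,0],[0,0,0],1],[[0,-2,0.05],[0,0,0],1],[[0,-2,0],[0,0,0],1],[[0,-2,0],[0,0,0],1],[[0,0,0],[0,0,0],1],[[0,0,0],[0,0,0],1],[[0,0,0],[0,0,0],1]]'
python3 - <<'E'
from h import *
from station import *
s=observe()
print(rel([*KEYS[2],81],s)[:2],s["position"],s["contact_force"])
E
```

```text
t: 8.07
position: [493.5, -85.2, 91.1]
orientation: [2.34, 1.57, 2.477]
contact_force: [0.6, -0.3, -0.7]
finger_gap: 0.3
(array([ 1.006, -0.134,  0.038]), array([-0.35, -0.03, -0.04])) [493.54505875 -85.2294869   91.06255852] [ 0.64830657 -0.27925538 -0.72913087]
```

Next I go down to TCP 80.3, then in 1–2 mm steps to about 76.3.

```bash
python3 -m pendant '[[[0.9,0,0],[0,0,0],1],[[0.2,0,0],[0,0,0],1],[[0,0,0],[0,0,0],1],[[0,0,0],[0,0,0],1]]'; python3 -m pendant '[[[0.1,0,0],[0,0,0],1],[[0.05,0,0],[0,0,0],1],[[0,0,0],[0,0,0],1],[[0,0,0],[0,0,0],1]]'; python3 -m pendant '[[[0.1,0,0],[0,0,0],1],[[0.05,0,0],[0,0,0],1],[[0,0,0],[0,0,0],1],[[0,0,0],[0,0,0],1]]'
```

```text
t: 8.4
position: [493.6, -85.1, 80.0]
orientation: [2.533, 1.57, 2.671]
contact_force: [0.7, 1.1, 0.7]
finger_gap: 0.1
t: 8.73
position: [493.9, -85.5, 78.9]
orientation: [0.578, 1.571, 0.715]
contact_force: [0.1, 1.0, 1.2]
finger_gap: 0.2
t: 9.07
position: [493.9, -85.6, 77.3]
orientation: [0.554, 1.571, 0.692]
contact_force: [0.4, 1.0, 0.6]
finger_gap: 0.2
```

```bash
python3 -m pendant '[[[0.05,0,0],[0,0,0],1],[[0,0,0],[0,0,0],1],[[0,0,0],[0,0,0],1]]'; for i in 1; do python3 -m pendant '[[[0,0,0],[0,0,0],1]]'; python3 -m pendant '[[[0.0,0,0],[0,0,0],1]]';  python3 -m pendant '[[[0.0,0,0],[0,0,0],1]]';done | grep contact
```

```text
t: 9.32
position: [493.9, -85.6, 76.8]
orientation: [0.058, 1.571, 0.195]
contact_force: [1.5, 0.2, 1.4]
finger_gap: 0.1
contact_force: [1.3, 0.4, 2.2]
contact_force: [0.5, 0.9, 0.5]
contact_force: [1.3, -0.2, 1.1]
```

```bash
python3 -m pendant '[[[-1.5,0,0],[0,0,0],1],[[0,-2,0.05],[0,0,0],1],[[0,-2,0],[0,0,0],1],[[0,-2,0],[0,0,0],1],[[0,0,0],[0,0,0],1],[[0,0,0],[0,0,0],1],[[0,0,0],[0,0,0],1]]'
python3 - <<'E'
from h import *
from station import *
s=observe()
print(rel([*KEYS[3],81],s)[:2],s["position"],s["contact_force"])
E
```

```text
t: 10.15
position: [502.2, -144.5, 91.5]
orientation: [2.347, 1.57, 2.484]
contact_force: [0.3, 0.4, 0.1]
finger_gap: 0.5
(array([ 1.053, -0.116, -0.01 ]), array([-0.35, -0.04, -0.04])) [ 502.24749836 -144.5474388    91.53230396] [0.25813621 0.38417957 0.05040467]
```

```bash
python3 -m pendant '[[[0.9,0,0],[0,0,0],1],[[0.2,0,0],[0,0,0],1],[[0,0,0],[0,0,0],1],[[0,0,0],[0,0,0],1]]'; python3 -m pendant '[[[0.1,0,0],[0,0,0],1],[[0.05,0,0],[0,0,0],1],[[0,0,0],[0,0,0],1],[[0,0,0],[0,0,0],1]]'; python3 -m pendant '[[[0.1,0,0],[0,0,0],1],[[0.05,0,0],[0,0,0],1],[[0,0,0],[0,0,0],1],[[0,0,0],[0,0,0],1]]'
```

```text
t: 10.48
position: [502.4, -144.5, 80.5]
orientation: [2.429, 1.57, 2.567]
contact_force: [-0.7, 0.2, -0.6]
finger_gap: -0.2
t: 10.82
position: [502.6, -144.9, 79.4]
orientation: [0.255, 1.571, 0.392]
contact_force: [0.2, 0.7, 0.9]
finger_gap: -0.1
t: 11.15
position: [502.6, -145.0, 77.8]
orientation: [0.647, 1.571, 0.785]
contact_force: [1.0, 0.1, 1.6]
finger_gap: -0.1
```

```bash
python3 -m pendant '[[[0.05,0,0],[0,0,0],1],[[0,0,0],[0,0,0],1],[[0,0,0],[0,0,0],1]]'; for i in 1; do python3 -m pendant '[[[0,0,0],[0,0,0],1]]'; python3 -m pendant '[[[0.0,0,0],[0,0,0],1]]';  python3 -m pendant '[[[0.0,0,0],[0,0,0],1]]';done | grep contact
```

```text
t: 11.4
position: [502.6, -145.0, 77.3]
orientation: [0.474, 1.571, 0.611]
contact_force: [-0.1, -1.1, 0.9]
finger_gap: 0.1
contact_force: [1.0, 0.8, 1.5]
contact_force: [0.9, 0.4, 1.7]
contact_force: [-0.1, -0.5, 2.2]
```

Key 4 gives at about 1.6 N, so it is up too. Only key 1 was firm, so I'll go back to it.

```bash
python3 -m pendant '[[[-1.5,0,0],[0,0,0],1],[[0,3,0],[0,0,0],1],[[0,3,0],[0,0,0],1],[[0,3,0],[0,0,0],1],[[0,3,0],[0,0,0],1],[[0,3,0],[0,0,0],1],[[0,3,-0.1],[0,0,0],1],[[0,0,0],[0,0,0],1],[[0,0,0],[0,0,0],1],[[0,0,0],[0,0,0],1]]'
python3 - <<'E'
from h import *
from station import *
s=observe()
print(rel([*KEYS[0],75],s)[:2],s["position"],s["contact_force"])
E
```

```text
t: 12.48
position: [476.9, 33.1, 92.3]
orientation: [-2.346, 1.571, -2.208]
contact_force: [-1.2, -0.2, -0.7]
finger_gap: -0.3
(array([ 1.73 , -0.082, -0.033]), array([-0.29, -0.01,  0.01])) [476.9191696   33.06148042  92.29747281] [-1.2300699  -0.23807296 -0.67079763]
```

Next I go down to TCP 75, then press on to the stop, which should be at about TCP 68.

```bash
python3 -m pendant '[[[0.9,0,0],[0,0,0],1],[[0.9,0,0],[0,0,0],1],[[0.2,0,0],[0,0,0],1],[[0.2,0,0],[0,0,0],1],[[0,0,0],[0,0,0],1],[[0,0,0],[0,0,0],1]]'; python3 -m pendant '[[[0.1,0,0],[0,0,0],1],[[0.1,0,0],[0,0,0],1],[[0,0,0],[0,0,0],1],[[0,0,0],[0,0,0],1]]'
```

```text
t: 12.98
position: [476.8, 32.9, 70.3]
orientation: [-3.078, 1.57, -2.941]
contact_force: [-1.8, -2.3, 4.0]
finger_gap: -0.2
t: 13.32
position: [477.0, 33.2, 68.4]
orientation: [-0.297, 1.57, -0.159]
contact_force: [-1.0, -2.3, 4.1]
finger_gap: 0.5
```

```bash
python3 -m pendant '[[[0.05,0,0],[0,0,0],1],[[0,0,0],[0,0,0],1],[[0,0,0],[0,0,0],1]]';python3 -m pendant '[[[0.05,0,0],[0,0,0],1],[[0,0,0],[0,0,0],1],[[0,0,0],[0,0,0],1]]'
```

```text
t: 13.57
position: [477.0, 33.2, 67.9]
orientation: [-0.164, 1.571, -0.027]
contact_force: [-1.3, -3.9, 4.2]
finger_gap: 0.1
t: 13.82
position: [477.0, 33.2, 67.5]
orientation: [-0.148, 1.571, -0.01]
contact_force: [-0.4, -2.6, 6.8]
finger_gap: -0.1
```

```bash
python3 -m pendant '[[[0.05,0,0],[0,0,0],1],[[0,0,0],[0,0,0],1],[[0,0,0],[0,0,0],1]]'
```

```text
t: 14.07
position: [477.1, 33.2, 67.3]
orientation: [-0.189, 1.57, -0.051]
contact_force: [-3.9, -2.7, 13.5]
finger_gap: -0.4
```

The force went from 4.2 to 13.5 N over 0.6 mm of travel, so the key is on its stop. I'll let it go and retreat.

```bash
python3 -m pendant '[[[-0.6,0,0],[0,0,0],1],[[-1,0,0],[0,0,0],1],[[-3,0,0],[0,0,0],1],[[-4,0,0],[0,0,0],1],[[-4,0,0],[0,0,0],1],[[0,-4,-2],[0,0,0],1],[[0,-3,-3],[0,0,0],1],[[0,-3,-3],[0,0,0],1],[[0,-3,-3],[0,0,0],1],[[0,0,0],[0,0,0],1]]'
python3 -m pendant '[[[0,-3,-2],[0,0,0],1],[[0,-3,-2],[0,0,0],1],[[0,-3,-2],[0,0,0],1],[[0,-3,0],[0,0,0],1],[[0,-3,0],[0,0,0],1],[[0,-3,0],[0,0,0],1],[[0,-3,0],[0,0,0],1],[[0,0,0],[0,0,0],1],[[0,0,0],[0,0,0],1]]'
python3 - <<'E'
from h import *
from station import *
c=capture("top");d=dict(np.load("top0.npz"))
cv2.imwrite("pics/top3.png",cv2.resize(c["pixels"][170:270,220:450,::-1],None,fx=3.4,fy=3.4))
for n,c in(("before",d),("after",c)):
  for u,v in((293,219),(317,215),(342,212),(366,209)):
    zs=c["z_map"][v-4:v+5,u-4:u+5].ravel();vv,uu=np.mgrid[v-4:v+5,u-4:u+5]
    X=(np.linalg.inv(c["K"])@np.c_[uu.ravel(),vv.ravel(),np.ones(81)].T*zs).T
    print(n,np.median((X-c["t"])@c["R"],0).round(1))
print(observe()["position"],observe()["contact_force"])
E
```

```text
t: 14.9
position: [384.8, -110.1, 193.3]
orientation: [-2.152, 1.569, -2.02]
contact_force: [0.0, 0.2, 1.2]
finger_gap: -0.0
t: 15.65
position: [357.3, -322.8, 192.5]
orientation: [1.842, 1.569, 1.977]
contact_force: [0.5, 1.0, -0.2]
finger_gap: 0.3
before [476.7  32.3  67.2]
before [487.  -26.1  72.3]
before [495.2 -86.9  72.2]
before [ 503.3 -145.3   72. ]
after [476.4  32.4  72.3]
after [487.1 -26.1  72.1]
after [495.2 -87.   72.6]
after [ 503.3 -145.2   72.2]
[ 357.3250619  -321.9611787   192.65301809] [ 0.60291959 -0.01433797 -0.37980145]
```

View pics/top3.png

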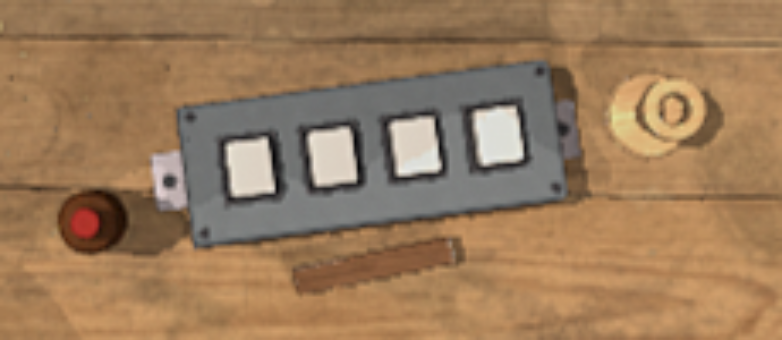

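All four keys now stand at about 72 mm. The bottle at (85,222), the cup at (660,115) and the blank at (375,265) in this crop are where they were before.

```bash
python3 -c "
from station import *
hand_in()"
```

```text
the job is handed in; nothing more can be done
```

The latched key was the leftmost one. I pressed it to its stop and let it go, and all four keys are now up. The job is handed in, at about 16 s of the 45 s allowed.

- **Tapping, left to right:** Key 1 met the fingertips at about 67 mm and pushed back with 2.5 N without giving, so it was latched. Keys 2, 3 and 4 gave about 3 mm at roughly 1.3–1.8 N, so they were up. The force readings had about 0.5 N of noise, so those values are rough. The depth images taken before the taps also showed key 1 at 67 mm and the rest at 72 mm.
- **Pressing:** On key 1 the force rose from 4.2 N to 13.5 N in the last 0.6 mm, which showed it had reached the stop.
- **Last checks:** The depth image gave tops at 72.3, 72.1, 72.6 and 72.2 mm. The bottle, cup and blank look unmoved, and the arm is well clear of everything. No check failed or disagreed.

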